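# Fetch the spice jar from under the wire shelf with a reacher

## Task

The spice jar has slid under the low wire shelf, where no hand fits. Take the reacher lying in front by its squeeze grip, slide its open jaws round the jar, squeeze the trigger so that they close on it, draw the jar out, standing, until it is wholly in front of the shelf, then let go. Do not touch the jar with the gripper itself, and leave the shaker under the shelf standing where it is.

Things in the scene. Friction and masses are not known exactly. Their poses are not given: they have to be found in the camera images.
- reacher: Reacher lying flat, 290 mm long, 0.2 kg. Origin: underside, mid grip; +x along the shaft to the jaws, +y to the trigger side. Grip (x -40 to 35 mm, 36 mm high): fixed blue bar, outer face y = -28 mm, and red trigger bar, outer face +28 mm at rest: pinch across y from above. May be slid along the worktop. As only the trigger bar moves, closing a still gripper shifts the reacher to its +y by half the press.
- reacher_jaws (a point): Point on the reacher's underside midway between its two black jaws, 190 mm ahead of its origin, where the jar's axis belongs; axes as the reacher's. Head front 43 mm behind it, jaw tips 35 mm ahead. Open jaws: 76 mm between tips, 90 mm between middles, 106 mm over their backs; they stand 4 to 40 mm above the worktop.
- reacher_trigger (a joint): Red trigger: 0 m at rest (jaws open) to 0.020 m pressed against a spring (grip then 36 mm wide). Both jaws close with it, each tip about 2 mm per mm of press. The spring needs 7.5 N to start, 10.5 N at full press: pinched 1 to 2 mm the reacher is held with jaws still open; a grip of 20 N or more shuts them. On the jar they stop at about 0.012 to 0.017 m. Let go, they spring open.
- spice_jar: The item to fetch: round spice jar with green herbs, a label and a white cap with a dark blue spot on top, 47 mm diameter, 98 mm tall, 0.11 kg, standing under the wire shelf. Origin at the centre of its underside, z up.
- shaker: Round clear shaker with a grey domed top, 44 mm diameter, 90 mm tall, standing under the shelf about 130 mm to the left or right of the jar; to be left there. Origin at the centre of its underside.
- rack: White wire shelf fixed to the worktop, 310 mm wide (y), 170 mm deep (x), 140 mm high, 130 mm clear below, glasses on top; thin legs at its four corners, open at the front. Origin on the worktop under the middle of its front edge; +x points to its back, away from the robot. Jar and shaker stand 55 to 70 mm behind the front edge.
Things that resemble listed ones, but are neither listed nor needed, are in the scene too. Leave any purple or red look-alike of the shaker alone. What is shaped like the spice_jar but orange is not meant.

How it is judged:
On the way, in this order (a step that is already met when the one before it is completed fails the run):
1. the trigger is squeezed with the jar between the jaws, still under the shelf (value of joint reacher_trigger above 0.008 m and contact force between the fingers and reacher above 1 N and x of spice_jar in the frame of reacher between 0.15 and 0.215 m and y of spice_jar in the frame of reacher between -0.02 and 0.02 m and x of spice_jar in the frame of rack above 0.02 m), for 0.2 s.
2. the jar is drawn out in front of the shelf in the squeezed jaws (value of joint reacher_trigger above 0.008 m and x of spice_jar in the frame of reacher between 0.15 and 0.215 m and x of spice_jar in the frame of rack below -0.022 m), for 0.1 s.
At the end, for the whole second after the job is handed in: The spice jar stands on the worktop (within 10 degrees of upright, at rest) wholly in front of the shelf, its centre at least 22 mm before the front edge; the trigger is released (under 4 mm); the shaker still stands within 20 mm of its place (x of spice_jar in the frame of rack below -0.022 m and angle between each of spice_jar, shaker's own z axis and vertical below 0.17 rad and height (world z) of spice_jar between -0.01 and 0.01 m and linear speed of spice_jar below 0.02 m/s and value of joint reacher_trigger below 0.004 m and distance of shaker from where it was at the start of the episode below 0.02 m); the robot touches nothing.
It fails at once if the gripper or arm touches the spice jar (contact force between any of the fingers, the arm and spice_jar above 0.5 N).
It fails at once if the spice jar is tipped over or lifted high (angle between spice_jar's own z axis and vertical above 0.6 rad or height (world z) of spice_jar above 0.06 m).
It fails at once if the shaker is knocked away (distance of shaker from where it was at the start of the episode above 0.03 m or angle between shaker's own z axis and vertical above 0.6 rad).
It also fails if it takes over 40 s, if anything falls off the work surface, if the arm or the gripper's body presses on something with over 40 N, if the wrist force passes 120 N, or if a joint passes its speed limit or range.

## Robot

A 7-joint arm with a two-finger parallel gripper is mounted at the origin on a cart in front of the work surface, level with it; the furniture and walls round the work are solid. World frame = base frame: x ahead of the robot, y to its left, z up, the work surface at z = 0. Lengths are in m, angles in rad, forces in N, time in s.
With the tool pointing down it reaches from about 0.4 to 0.9 m from the base axis. Payload 5.5 kg.
Tool frame: the origin (TCP) lies midway between the tips of the shut fingers; the grasp point (between the pads) lies 19 mm behind it (manip.grip_depth is the distance from the TCP to the grasp point, in m); z points along the fingers, y is the line along which they close (so a half turn about z gives the same grasp; the last joint's range is limited). The gripper opens to 92 mm and grips with 3 to 60 N. Pads are 19 mm wide; open, the fingers measure 130 mm over their backs; the gripper's body (75 mm by 190 mm) begins 47 mm behind the grasp point.
Start: joints at [-1.004, 0.501, -0.427, 1.55, 0.221, 1.138, -0.21], TCP at [0.194, 0.62, 0.227] pointing down, gripper open.
Joint ranges: [-2.88, 2.88], [-0.31, 2.03], [-1.54, 1.56], [0.2, 2.42], [-1.41, 4.55], [0.19, 2.02], [-2.57, 2.57]. Speed limits (rad/s): [2.57, 2.57, 3.14, 3.14, 3.14, 3.14, 3.14].

## Interface

Orientations are given as a unit quaternion [x, y, z, w].
In Python, from bench import manip, effector, viewer gives the robot as it stands. Calls block until the motion is done:
- manip.move_pose(position, orientation): joint-space move of the TCP to a pose.
- manip.servo_line(position, ori=None, vel=0.15): straight line of the TCP; ori=None keeps the orientation; vel is the mean speed in m/s.
- manip.movej(angles): joint-space move.
- effector.open_jaws() and effector.close(f_grip=None): open the fingers fully, or close them until they stop; f_grip is the grip in N (None keeps the last).
- manip.sleep(seconds).
- manip.solve_ik(position, orientation): joint angles nearest the present ones, or None.
- viewer.get_image(name): name is "scene" or "top" or "wrist"; returns the picture (420x560x3 uint8, red, green, blue); there is no depth.
- viewer.get_calibration(name): a dict with "vfov" (degrees; the focal length in pixels is half the picture's height over the tangent of half this angle, whatever the lens; pixels are square), "cx", "cy" (the principal point, pixels), "dist_coeffs" ([k1, k2, p1, p2, k3] as OpenCV has them; the pictures are not rectified), "eye" and "attitude" of the camera in the world. Camera axes: x right, y down, z forward; pixel columns grow to the right and rows downward; lengths in m; the calibration is good to about 2 mm. A picture is of the moment at which its call begins: read the wrist's pose just before it. get_calibration takes no time and is no camera call; for the wrist camera it gives the pose at the moment of the call.
A pose or a line that the arm cannot do raises manip.PlanningError and nothing moves.
- manip.hand_in(): hands the job in; it is judged then, once.
Readings, each from a call of its own:
- manip.current_clock(): time.
- manip.current_q(): joint angles.
- manip.current_joint_velocities(): joint speeds.
- manip.current_tau(): joint torques, N m.
- manip.current_tool_pos(): TCP position.
- manip.current_tcp_rot(): TCP orientation.
- manip.current_force(): force on the tool from outside, world axes, zero at the start.
- manip.current_wrist_torque(): the same for the moment, N m.
- manip.current_finger_gap(): finger opening in m.
- manip.current_gripper_force(): force on a finger pad.
Only numpy, scipy, OpenCV 4.12 (cv2) and the standard library are available. Lean on these libraries where they do the work, as an engineer would, in place of code of your own. Each camera call takes 0.05 s, during which the arm holds its last target. There are 200 camera calls.

## Working session

There is one attempt and no reset: what is moved stays moved. The work goes in short steps, each a Python script; the robot and the scene stay as the last script left them, time stands still between calls to the robot, and variables do not carry over. Pictures are saved under pics/ and viewed, at most 10 in all, crops included, and the job is handed in when it is done.

```bash
ls; mkdir -p pics; python3 - <<'E'
from bench import manip, effector, viewer
import cv2,numpy as np
for n in ("top","scene"):
    im=viewer.get_image(n); cv2.imwrite(f"pics/{n}0.png",im[:,:,::-1]); print(n,viewer.get_calibration(n))
print(manip.current_clock(),manip.current_tcp_rot())
E
```

```text
pics
top {'vfov': 46.88732831094276, 'cx': 273.69720567553287, 'cy': 210.2581237983546, 'dist_coeffs': array([-0.03752247,  0.        ,  0.        ,  0.        ,  0.        ]), 'eye': array([ 0.37842204, -0.31926097,  0.95030058]), 'attitude': array([ 0.73562843, -0.66991156,  0.06786739, -0.07391428])}
scene {'vfov': 57.650096211770055, 'cx': 276.6802021587675, 'cy': 206.10852778566684, 'dist_coeffs': array([-0.10024101,  0.        ,  0.        ,  0.        ,  0.        ]), 'eye': array([-0.10526084, -0.69653294,  0.42738173]), 'attitude': array([ 0.72953776, -0.43432123,  0.2699141 , -0.4541873 ])}
0.1 [ 1.51313187e-01  9.88485493e-01 -8.52811539e-04 -1.48637856e-04]
```

View pics/top0.png

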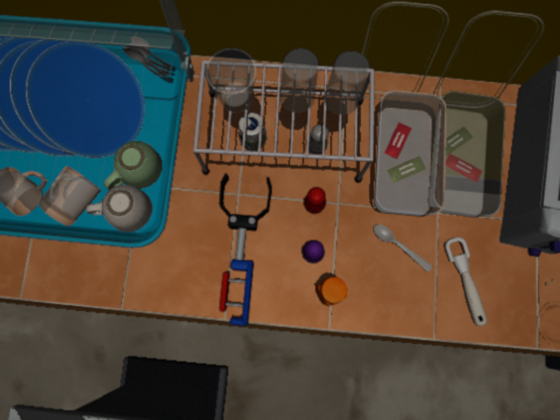

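View pics/scene0.png

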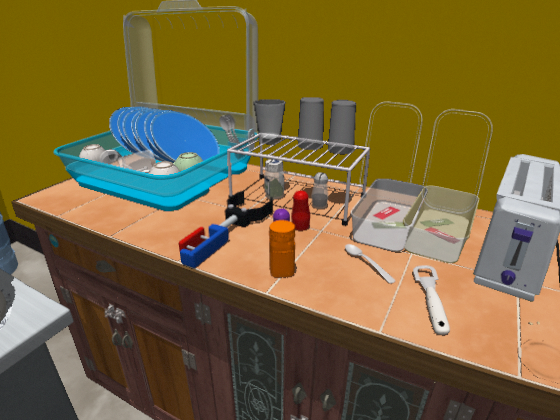

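The top view shows the reacher grip (blue/red) near (236,293), the jaws opening toward the rack at about (245,200), the jar cap at (250,125) and the shaker at (318,135). The red shaker look-alike is at (316,200), the purple one at (313,250) and the orange jar at (333,290). The scene view shows the same layout, with the front legs clear. Next I'll measure them.

```bash
cat > h.py <<'E'
import cv2,numpy as np
from scipy.spatial.transform import Rotation as R
from bench import manip, effector, viewer
def ray(cal,px):
    f=210/np.tan(np.radians(cal['vfov'])/2)
    K=np.array([[f,0,cal['cx']],[0,f,cal['cy']],[0,0,1]])
    p=cv2.undistortPoints(np.float64(px).reshape(-1,1,2),K,np.float64(cal['dist_coeffs'])).reshape(-1,2)
    return R.from_quat(cal['attitude']).apply(np.c_[p,np.ones(len(p))])
def plane(cal,px,z):
    d=ray(cal,px); e=np.array(cal['eye']); return e+d*((z-e[2])/d[:,2])[:,None]
def mask(im,lo,hi,roi):
    h=cv2.cvtColor(im,cv2.COLOR_RGB2HSV); m=cv2.inRange(h,np.array(lo),np.array(hi))
    o=np.zeros_like(m); x0,y0,x1,y1=roi; o[y0:y1,x0:x1]=m[y0:y1,x0:x1]; return o
def cen(m):
    n,l,s,c=cv2.connectedComponentsWithStats(m); i=1+np.argmax(s[1:,4]); return c[i],s[i]
E
python3 - <<'E'
from h import *
im=cv2.imread("pics/top0.png")[:,:,::-1].copy(); cal=viewer.get_calibration("top")
def rep(n,lo,hi,roi,z):
    m=mask(im,lo,hi,roi); c,s=cen(m); print(n,c.round(1),s,plane(cal,c,z)[0].round(4)); return m
rep("spot",(100,60,20),(135,255,255),(235,105,265,145),.098)
B=rep("blue",(105,120,60),(125,255,255),(210,250,260,330),.036)
Rd=rep("redtrig",(0,200,60),(5,255,255),(210,250,260,330),.036)
rep("red",(0,200,60),(4,255,255),(295,175,335,220),.06)
rep("purple",(125,80,30),(160,255,255),(295,235,335,270),.06)
J=mask(im,(0,0,0),(180,255,45),(210,170,280,235))
c,s=cen(J);print("jaws",c,s)
for n,p,z in (("legL",(206,171),0),("legR",(360,179),0),("shaftends",(241,262),.02),("shaft2",(241,230),.02),("shakertop",(318,131),.09)): print(n,plane(cal,p,z)[0].round(4))
for n,m in (("B",B),("R",Rd)):
    pts=plane(cal,np.argwhere(m)[:,::-1],.036)[:,:2]; print(n,cv2.minAreaRect(np.float32(pts*1000)))
c=cv2.resize(im[90:335,180:380],None,fx=4*.6,fy=4*.6,interpolation=cv2.INTER_CUBIC)
c=cv2.convertScaleAbs(c,alpha=1.6); cv2.imwrite("pics/crop0.png",c[:,:,::-1])
E
```

```text
spot [252.9 123.7] [248 118  10  12  67] [ 0.7119 -0.2497  0.098 ]
blue [243.1 289.1] [230 260  22  66 543] [ 0.4091 -0.2597  0.036 ]
redtrig [223.6 290.9] [220 272   8  39 205] [ 0.4024 -0.2238  0.036 ]
red [316.  195.7] [307 188  18  17 231] [ 0.5946 -0.3799  0.06  ]
purple [313.8 251. ] [304 241  20  21 327] [ 0.4896 -0.384   0.06  ]
jaws [242.27592267 210.24253076] [220 174  51  56 569]
legL [ 0.6397 -0.157   0.    ]
legR [ 0.6522 -0.4706  0.    ]
shaftends [ 0.4605 -0.2493  0.02  ]
shaft2 [ 0.5223 -0.2427  0.02  ]
shakertop [ 0.7121 -0.3723  0.09  ]
B ((403.14654541015625, -255.8140411376953), (119.83966827392578, 37.95793151855469), 5.323044300079346)
R ((402.4114685058594, -223.90933227539062), (70.86923217773438, 10.077132225036621), 0.7325670719146729)
```

View pics/crop0.png

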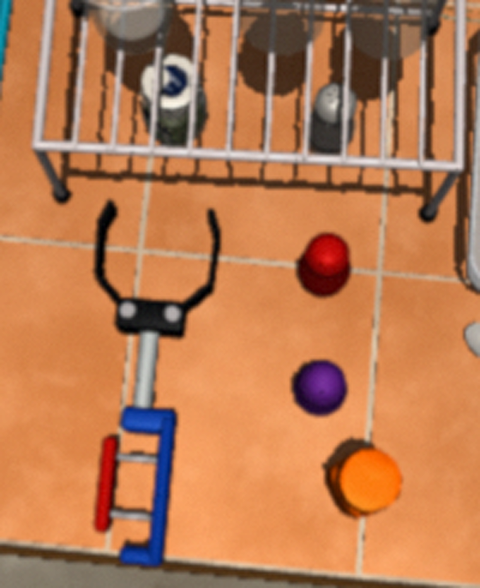

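The enlarged crop (2.4x, offset 180,90) confirms the layout. Jaw tips are at (110,205) and (212,212), the cap centre at (170,80) and the front feet at (62,195) and (428,213). I'll get the reacher pose from its edges and move to hover over the grip.

```bash
cat >> h.py <<'E'
def down(a):
    q=[R.from_euler('z',a+k)*R.from_euler('x',np.pi) for k in (0,np.pi)]
    return [x.as_quat() for x in q]
E
python3 - <<'E'
from h import *
cal=viewer.get_calibration("top")
P=lambda x,y,z:plane(cal,(180+x/2.4,90+y/2.4),z)[0,:2]
print("cap",P(170,80,.098)); tl,tr=P(110,205,.04),P(212,212,.04); print("tips",tl,tr,np.linalg.norm(tl-tr))
b1,b2=P(175,415,.036),P(157,562,.036); r1,r2=P(106,437,.036),P(95,530,.036)
for a,b in((b1,b2),(r1,r2)): print("bar",a,b,np.degrees(np.arctan2(*(a-b)[::-1])))
hd=(P(127,309,.045)+P(173,313,.045))/2; print("head",hd)
tm=(tl+tr)/2; gm=((r1+r2)/2+(b1+b2)/2)/2
d=tm-gm; th=np.arctan2(d[1],d[0]); print("yaw",np.degrees(th),"len",np.linalg.norm(d))
u=np.array([np.cos(th),np.sin(th)]); o=tm-.225*u; print("origin",o)
for q in down(th):
    j=manip.solve_ik([*o,.2],q); print(j)
E
```

```text
cap [ 0.71231025 -0.24583014]
tips [ 0.62343836 -0.20342722] [ 0.62529928 -0.28641596] 0.08300960457066821
bar [ 0.45942825 -0.27306577] [ 0.3458765  -0.27072549] -1.1806878813794317
bar [ 0.43722217 -0.22100015] [ 0.36535859 -0.22057129] -0.3419242442513175
head [ 0.53862399 -0.24544334]
yaw 0.36559001988606854 len 0.22240197512741738
origin [ 0.3993734  -0.24635725]
[-0.2419987   0.23733595  0.84417023  2.05042592 -0.21881946  0.94333808
 -0.84656127]
[-0.07828009  0.205951    0.64759566  2.04640929 -0.15384756  0.93576812
  2.2279776 ]
```

```bash
python3 - <<'E'
from h import *
p=manip.current_tool_pos()
manip.servo_line([p[0],p[1],.4],vel=.25)
q=down(0)[0]
manip.move_pose([.4,-.2465,.35],q)
manip.move_pose([.4,-.2465,.17],q)
print(manip.current_q(),manip.current_tool_pos(),manip.current_clock())
cal=viewer.get_calibration("wrist"); im=viewer.get_image("wrist"); cv2.imwrite("pics/w1.png",im[:,:,::-1]); print(cal)
for n,lo,hi in(("blue",(105,120,40),(125,255,255)),("red",(0,180,40),(6,255,255))):
    m=mask(im,lo,hi,(0,0,560,420)); c,s=cen(m); pts=plane(cal,np.argwhere(m)[:,::-1],.036)[:,:2]*1000
    print(n,c,s,plane(cal,c,.036)[0].round(4),cv2.minAreaRect(np.float32(pts)))
E
```

```text
[-0.1449502   0.27447289  0.74045692  2.07347776 -0.24019112  0.87617858
 -0.83859253] [ 0.40103335 -0.24692956  0.17086552] 4.8167
{'vfov': 65.02093831166945, 'cx': 278.10783464052497, 'cy': 209.93785836920907, 'dist_coeffs': array([0.00270369, 0.        , 0.        , 0.        , 0.        ]), 'eye': array([ 0.48092787, -0.24706889,  0.32899904]), 'attitude': array([ 0.69944911, -0.6989614 , -0.10512003,  0.10570564])}
blue [289.32183457 184.14308114] [ 259  128   46  126 2551] [ 0.4151 -0.2575  0.036 ] ((339.8948059082031, -278.1628112792969), (263.8908996582031, 64.38865661621094), 19.30925941467285)
red [251.85422343 196.42234332] [246 156  13  78 734] [ 0.4035 -0.2232  0.036 ] ((404.03143310546875, -223.41061401367188), (72.9552230834961, 10.579060554504395), 0.4687173664569855)
```

View pics/w1.png

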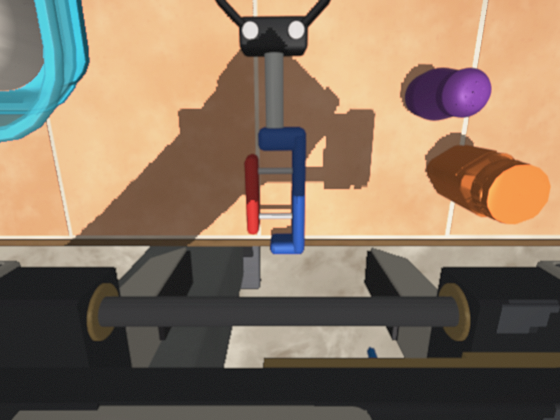

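The wrist view shows the red trigger bar at column 247–259 and the blue bar out to column 304, so the grip is centred near column 275. The purple and orange look-alikes are well to the right and the tray corner is to the left. I'll descend and pinch lightly.

```bash
python3 - <<'E'
from h import *
cal=viewer.get_calibration("top")
print("tray edge",plane(cal,[(165,235),(180,150)],.07).round(3))
manip.servo_line([.403,-.2462,.011],vel=.1)
print(manip.current_tool_pos(),manip.current_force())
effector.close(f_grip=7.8)
print("gap",manip.current_finger_gap(),manip.current_gripper_force(),manip.current_clock(),manip.current_force())
im=viewer.get_image("scene"); cv2.imwrite("pics/s2.png",im[:,:,::-1])
E
```

```text
tray edge [[ 0.492 -0.109  0.07 ]
 [ 0.657 -0.114  0.07 ]]
[ 0.40346477 -0.2463932   0.01149087] [ 0.15511451 -0.08266255  1.77794924]
gap 0.055068200328342407 7.793242335319519 7.375 [ 0.35182955 -1.05154525  0.53689424]
```

```bash
python3 - <<'E'
from h import *
manip.servo_line([.45,-.252,.0115],vel=.08)
manip.servo_line([.515,-.252,.0115],vel=.06)
print(manip.current_tool_pos(),manip.current_force(),manip.current_finger_gap(),manip.current_clock())
t=viewer.get_image("top"); s=viewer.get_image("scene")
a=cv2.resize(t[90:290,170:340],None,fx=2.6,fy=2.6,interpolation=cv2.INTER_CUBIC)[:520]
b=cv2.resize(s[120:280,180:340],None,fx=2.2,fy=2.2,interpolation=cv2.INTER_CUBIC)
o=np.zeros((520,a.shape[1]+b.shape[1],3),np.uint8); o[:a.shape[0],:a.shape[1]]=a; o[:b.shape[0],a.shape[1]:]=b
cv2.imwrite("pics/c3.png",cv2.convertScaleAbs(o,alpha=1.5)[:,:,::-1]); print(o.shape)
E
```

```text
[ 0.51446529 -0.25208644  0.01145056] [-0.28882188  0.28733302 -2.63650221] 0.053712278998387375 9.4
(520, 794, 3)
```

View pics/c3.png

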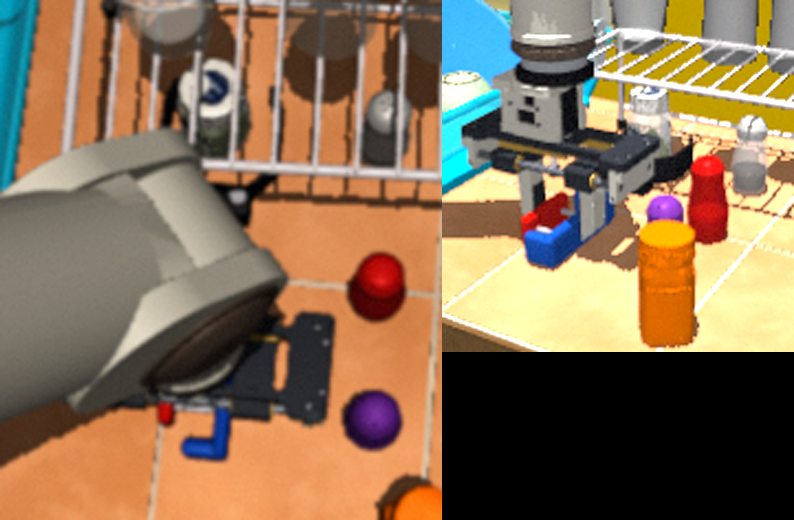

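The jaws are round the jar under the shelf: the left jaw is at (178,105) and the right tip at about (275,98). The head bolt is at (237,197), and the cap at (210,90) is still in place. The gripper clears the purple shaker. I'll check how deep the jaws are.

```bash
python3 - <<'E'
from h import *
cal=viewer.get_calibration("top")
P=lambda x,y,z:plane(cal,(170+x/2.6,90+y/2.6),z)[0,:2].round(4)
print("bolt now",P(237,197,.045),"before",plane(cal,(180+173/2.4,90+313/2.4),.045)[0].round(4))
print("Rtip",P(275,98,.04),"cap",P(210,88,.098),"Ljaw",P(178,105,.04),P(170,110,.04))
E
```

```text
bolt now [ 0.6478 -0.2703] before [ 0.5387 -0.2638  0.045 ]
Rtip [ 0.7305 -0.2912] cap [ 0.7113 -0.2458] Ljaw [ 0.718  -0.2179] [ 0.7134 -0.2122]
```

```bash
python3 - <<'E'
from h import *
manip.servo_line([.527,-.252,.0115],vel=.05)
print(manip.current_tool_pos(),manip.current_force(),manip.current_finger_gap())
effector.close(f_grip=25)
manip.sleep(.5)
print(manip.current_force(),manip.current_finger_gap(),manip.current_gripper_force(),manip.current_clock())
t=viewer.get_image("top"); s=viewer.get_image("scene")
a=cv2.resize(t[90:190,170:340],None,fx=2.6,fy=2.6,interpolation=cv2.INTER_CUBIC)
b=cv2.resize(s[150:250,220:340],None,fx=2.9,fy=2.9,interpolation=cv2.INTER_CUBIC)
o=np.zeros((300,a.shape[1]+b.shape[1],3),np.uint8); o[:a.shape[0],:a.shape[1]]=a; o[:b.shape[0],a.shape[1]:]=b
cv2.imwrite("pics/c4.png",cv2.convertScaleAbs(o,alpha=1.5)[:,:,::-1])
E
```

```text
[ 0.52757894 -0.25184713  0.01148913] [-0.31901836  0.71388249 -2.59942103] 0.05383874948144923
[-0.97807876 -0.39260017 -1.58289519] 0.04061538847375332 24.974733889102936 10.675
```

View pics/c4.png

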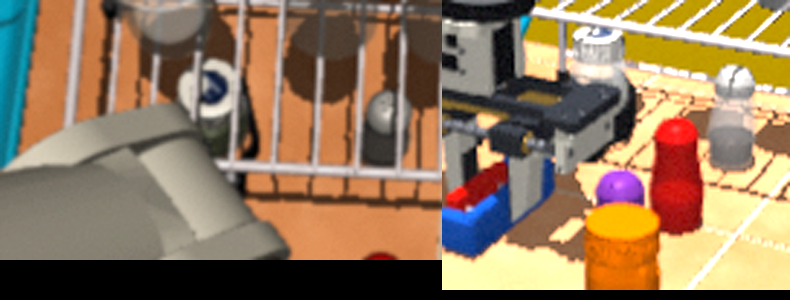

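The jaws have closed on the jar (gap 40.6 mm, so about 15.4 mm of press), and the jar is upright with the shaker untouched. Now I'll draw it out.

```bash
python3 - <<'E'
from h import *
manip.servo_line([.403,-.250,.0115],vel=.06)
manip.sleep(.3)
print(manip.current_tool_pos(),manip.current_force(),manip.current_finger_gap(),manip.current_clock())
t=viewer.get_image("top"); s=viewer.get_image("scene")
a=cv2.resize(t[90:290,170:340],None,fx=2.6,fy=2.6,interpolation=cv2.INTER_CUBIC)[:520]
b=cv2.resize(s[120:280,180:340],None,fx=2.2,fy=2.2,interpolation=cv2.INTER_CUBIC)
o=np.zeros((520,a.shape[1]+b.shape[1],3),np.uint8); o[:a.shape[0],:a.shape[1]]=a; o[:b.shape[0],a.shape[1]:]=b
cv2.imwrite("pics/c5.png",cv2.convertScaleAbs(o,alpha=1.5)[:,:,::-1])
E
```

```text
[ 0.40310352 -0.25001272  0.01150602] [ 0.88158734 -0.1719736  -2.54490081] 0.04074714313200439 13.2917
```

View pics/c5.png

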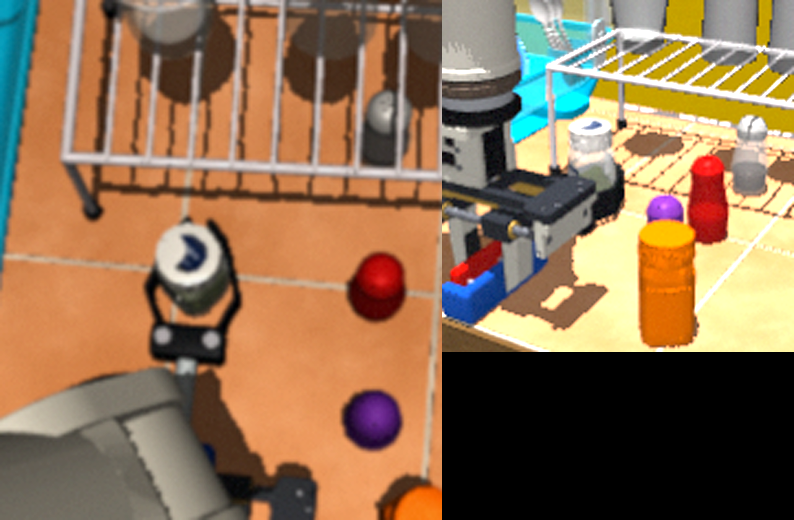

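The jar is out in front of the shelf, upright in the jaws, with the cap at (190,254). The shaker at (387,125) hasn't moved. I'll release it and retreat upward.

```bash
python3 - <<'E'
from h import *
effector.open_jaws(); manip.sleep(.3)
print(manip.current_finger_gap())
manip.servo_line([.403,-.250,.2],vel=.1)
manip.sleep(.5)
print(manip.current_tool_pos(),manip.current_force(),manip.current_clock())
cal=viewer.get_calibration("top")
t=viewer.get_image("top"); s=viewer.get_image("scene")
c,_=cen(mask(t,(100,60,20),(135,255,255),(225,175,265,205))); print("jar",plane(cal,c,.098)[0],"front ref",plane(cal,[(206,171),(360,179)],0))
a=cv2.resize(t[90:290,170:340],None,fx=2.6,fy=2.6,interpolation=cv2.INTER_CUBIC)[:520]
b=cv2.resize(s[120:280,180:340],None,fx=2.2,fy=2.2,interpolation=cv2.INTER_CUBIC)
o=np.zeros((520,a.shape[1]+b.shape[1],3),np.uint8); o[:a.shape[0],:a.shape[1]]=a; o[:b.shape[0],a.shape[1]:]=b
cv2.imwrite("pics/c6.png",cv2.convertScaleAbs(o,alpha=1.5)[:,:,::-1])
E
```

```text
0.09239202271870585
[ 0.40301768 -0.24999723  0.1999948 ] [-0.05916959 -0.36112314 -0.05358683] 17.1833
jar [ 0.58845999 -0.24647869  0.098     ] front ref [[ 0.63971998 -0.15699834  0.        ]
 [ 0.65224007 -0.47057766  0.        ]]
```

View pics/c6.png

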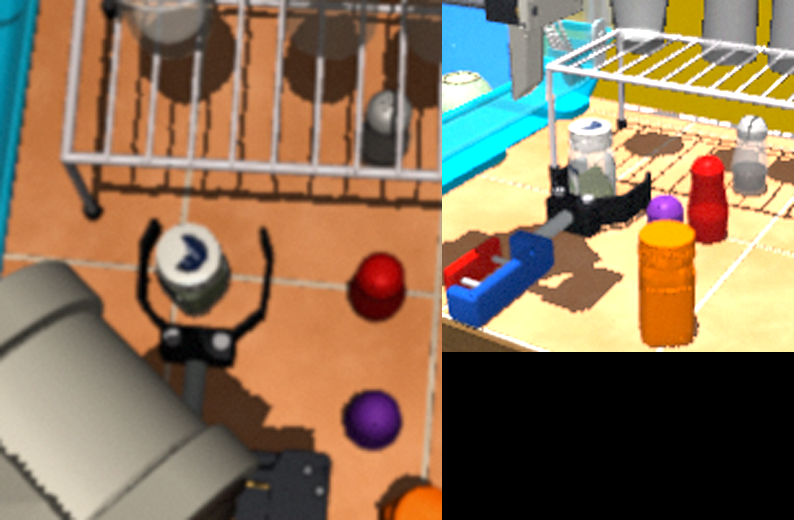

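The jar stands free between the open jaws at x = 0.588, about 55 mm in front of the shelf edge. The shaker is in place and the gripper is clear of everything.

```bash
python3 -c "
from bench import manip
print(manip.hand_in())"
```

```text
the job is handed in; nothing more can be done
None
```

I drew the spice jar out with the reacher: it stands upright about 55 mm in front of the shelf, trigger released and shaker untouched, and the job is handed in at about 17 s (no verdict was returned).

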